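Set the ratchet to tighten and clamp a leg blank in the bench rack clamp

ROBOT

A 7-joint arm with a two-finger parallel gripper is mounted at the origin on the work surface. World frame = base frame: x ahead of the robot, y to its left, z up, the work surface at z = 0. Lengths are in m, angles in rad, forces in N, time in s.
With the tool pointing down it reaches from about 0.425 to 0.875 m from the base axis. Payload 4.7 kg.
Tool frame: the origin (TCP) lies midway between the tips of the shut fingers; the grasp point (between the pads) lies 19 mm behind it; x points along the fingers, z is the direction in which the jaws open and shut, and the axes are right-handed (so a half turn about x gives the same grasp; the last joint's range is limited). The gripper opens to 87 mm and grips with 3 to 60 N. Pads are 19 mm wide; open, the fingers measure 117 mm over their backs; the gripper's body (75 mm by 190 mm) begins 51 mm behind the grasp point.
Start: joints at [-1.225, 0.321, -0.07, 1.45, 0.023, 1.371, -0.057], TCP at [0.212, 0.615, 0.223] pointing down, gripper open.
Joint ranges: [-2.86, 2.86], [-0.3, 2.09], [-1.38, 1.24], [0.06, 2.45], [-1.56, 4.7], [0.09, 2.05], [-2.69, 2.69]. Speed limits (rad/s): [2.57, 2.57, 3.14, 3.14, 3.14, 3.14, 3.14].

INTERFACE

Orientations are given as a rotation vector (axis times angle).
In Python, from bench import ctrl, vision, close_job gives the robot as it stands. The module is installed in compiled form; this text tells all that it offers.
- The arm moves only by the tool servo_tool, never from a script. Its argument "commands" is a list that holds one entry, the list of rows, each a list of 7 numbers: the turn, a rotation vector about the tool's x, y, z in degrees, then the shift along the tool's x, y, z in mm, then the finger opening in mm, from 0 to 87. In form: [[[wx, wy, wz, x, y, z, grip], ...]]. A call has 1 to 5 rows; each row is the pose to reach, as a shift and turn from the pose commanded when the call began, along the tool's axes at that moment; what a row does not reach only later rows make up. A row lasts 1/8 s, in which the tool goes at most 62.5 mm and 10.7 degrees, less where a joint would pass 70% of its speed; a pose out of reach is approached as far as the arm can. A call with a gripper value outside its range is refused whole. The fingers move at their own pace and stop on an object; "newtons" is the grip in N (left out, the last holds). Time passes only in rows, so rows that repeat a pose let the fingers close. It gives the time, the measured TCP pose, the force and the opening at its end, in the units of the state.
- ctrl.get_state(): the state, without advancing time (a new reading comes with each control period).
- vision.get_image(name): name is "side" or "top" or "wrist"; returns the picture (480x640x3 uint8, red, green, blue); there is no depth.
- vision.camera_info(name): a dict with "fov_y" (degrees; the focal length in pixels is half the picture's height over the tangent of half this angle, whatever the lens; pixels are square), "cx", "cy" (the principal point, pixels), "pose" (4x4, takes a point from camera to world coordinates). Camera axes: x right, y down, z forward; pixel columns grow to the right and rows downward; lengths in m; the calibration is good to about 2 mm. A picture is of the moment at which its call begins: read the wrist's pose just before it. camera_info takes no time and is no camera call; for the wrist camera it gives the pose at the moment of the call.
- close_job(): hands the job in, once; it reports no verdict.
The state is a dict: "time": time; "joint_positions": joint angles; "qd": joint speeds; "joint_torque": joint torques, N m; "position": TCP position; "tool_rot": TCP orientation; "ft_force": force on the tool from outside, world axes, zero at the start; "torque": the same for the moment, N m; "grip_width": opening from 0.0 (shut) to 1.0 (fully open).
Only numpy, scipy, OpenCV 4.12 (cv2) and the standard library are available. Lean on these libraries where they do the work, as an engineer would, in place of code of your own. Each camera call takes 0.05 s, during which the arm holds its last target. There are 200 camera calls.

TASK

The ratchet handle of the bench clamp is set to loosen: flip its little direction lever over to tighten, then swing the handle by its wooden knob, to and fro as needed, until the jaw holds the tapered wooden blank firmly against the tail stop; let go and leave it clamped. Firm means pulled slowly until the pull at the knob reaches about 13 N; much more, past about 19 N, bruises the wood. Move the jaw only by its handle, and leave the gouge, the bottle and the sharpening stone alone.

Things in the scene. Friction and masses are not known exactly. Their poses are not given: they have to be found in the camera images.
- clamp: Grey base plate 150 x 270 x 12 mm, blue gear housing 92 x 92 mm, top 60 mm up. Origin on the bench on the vertical axis about which the handle turns; z up. The jaw closes along the clamp's -y, 20 mm per rad of driven handle swing, held by friction where left. Running it free takes 6.5 N at the knob; on contact the pull rises steeply, 0.13 N per N of jaw force. The pull fades when the hand rests.
- handle (a joint): Swing of the steel ratchet handle, rad. At 0 it points along the clamp's +y; positive = clockwise from above (leaning to the clamp's +x). Hard stops at -0.6 and +0.6. Set to tighten, clockwise strokes close the jaw and it returns counter-clockwise freely, clicking. 16 teeth: up to 0.4 rad of a stroke is lost before it bites; two or more strokes may be needed.
- knob (a point): Centre of the upright round wooden knob (26 mm diameter, 50 mm high, its top 148 mm above the bench, underside 98 mm) at the end of the handle, 150 mm from the spindle axis; rigid with the handle. The handle's arm, 26 mm wide, lies below it, 80 to 90 mm above the bench.
- pawl (a joint): Direction lever's angle relative to the handle, rad, positive = clockwise from above. It snaps over its middle (0) and springs to one side: about -0.12 to -0.36 = loosen (as found), +0.12 to +0.36 = tighten (anywhere in that span, as the teeth allow). About 3 N at its tab tips it over. The tab stands on the side towards which the handle drives.
- lever_tab (a point): Centre of the direction lever's upright black tab: 10 mm (along lever) x 9 x 28 mm high, top 124 mm above the bench; the lever lies flat on the handle (top 98 mm up). Pivot 48 mm from the spindle axis along the handle, tab 40 mm further out, 62 mm short of the knob; it rests 5 to 14 mm to either side of the handle's middle line.
- ram: Sliding steel rack bar with the moving jaw (54 mm wide, 40 mm high) and a rounded vertical nose. Its origin coincides with the clamp's origin at the start and moves towards the clamp's -y as the jaw closes (up to 45 mm).
- jaw_nose (a point): Front point of the jaw's rounded nose, 34 mm above the bench: the point that meets the blank.
- tailstop: Blue block 90 x 24 x 52 mm bolted on the base plate. Origin at the foot of its flat face, centre of its width; the face looks along its +y, towards the jaw.
- blank: Loose rough tapered table-leg blank of light wood, 180 mm long, 44 mm high, about 38 mm thick at the end of its -x and 50 mm at its +x; lies on the base plate between jaw and tail stop. Origin on its underside, 18 mm in front of its straight back face, which looks along its -y to the tail stop; the slanting front face looks to the jaw.
- gouge_mid (a point): Bystander: turning gouge, 295 mm long, wooden handle, lying on the bench; point at its middle, 16 mm up.
- bottle_mid (a point): Bystander: clear plastic squeeze bottle, 48 mm diameter, 150 mm high, standing; point half-way up.
- stone_mid (a point): Bystander: sharpening stone in a wooden holder, 150 x 55 x 32 mm; point at its centre.
Not all that is in view belongs to the job. What is shaped like the blank but pink or red is not meant.

How it is judged:
On the way, in this order (a step that is already met when the one before it is completed fails the run):
1. the direction lever is flipped over to tighten (value of joint pawl above 0.08 rad and contact force between ram and blank below 10 N), for 0.2 s.
2. the handle is pulled until the jaw presses the blank firmly (over 35 N) (contact force between ram and blank above 35 N), for 0.2 s.
At the end, for the whole second after the job is handed in: The blank is clamped between jaw and tail stop (jaw force still above 20 N, stop force above 15 N), flat on the base and with its back against the stop within 3 mm and 3 degrees, at rest; the direction lever is left on tighten (over +0.05 rad); the handle is released (contact force between ram and blank above 20 N and contact force between tailstop and blank above 15 N and value of joint pawl above 0.05 rad and y of blank in the frame of tailstop below 0.021 m and angle between the y axis of blank and the y axis of tailstop, either way round below 0.05 rad and angle between blank's own z axis and vertical below 0.05 rad and linear speed of blank below 0.01 m/s); the robot touches nothing.
It fails at once if the blank is bruised: jaw force over 100 N (about 19 N at the knob) (contact force between ram and blank above 100 N).
It fails at once if the robot pushes the jaw itself (contact force between any of the fingers, the arm and ram above 5 N).
It fails at once if a bystander is moved by more than 20 mm (distance of any of gouge_mid, bottle_mid, stone_mid from where it was at the start of the episode above 0.02 m).
It also fails if it takes over 72 s, if anything falls off the work surface, if the arm or the gripper's body presses on something with over 40 N, if the wrist force passes 120 N, or if a joint passes its speed limit or range.

## Working session

There is one attempt and no reset: what is moved stays moved. The work goes in short steps, Python scripts to look and compute and a tool call to move; the robot and the scene stay as the last step left them, time stands still between calls to the robot, and variables do not carry over. Pictures are saved under pics/ and viewed, about 8 in all and at most 12, crops included, and the job is handed in when it is done.

Besides the shell and the picture viewer there is one more tool, called after "Emit:" by a JSON object that holds its "name" and its "arguments". servo_tool: Moves the arm, as the interface text tells. Its arguments: {"type":"object","properties":{"commands":{"type":"array"},"newtons":{"type":"number"}},"required":["commands"]}

```bash
mkdir -p pics; cat > h.py <<'E'
import numpy as np, cv2
from bench import ctrl, vision, close_job
from scipy.spatial.transform import Rotation as R
def info(n):
    c=vision.camera_info(n); return 240/np.tan(np.radians(c["fov_y"])/2),c["cx"],c["cy"],np.array(c["pose"])
def plane(n,u,v,z):
    f,cx,cy,P=info(n); d=P[:3,:3]@np.array([(u-cx)/f,(v-cy)/f,1]); o=P[:3,3]; return o+d*(z-o[2])/d[2]
def proj(n,p):
    f,cx,cy,P=info(n); q=P[:3,:3].T@(np.array(p)-P[:3,3]); return np.round([cx+f*q[0]/q[2],cy+f*q[1]/q[2]],1)
def snap(n,name):
    im=vision.get_image(n); cv2.imwrite(f"pics/{name}.png",im[:,:,::-1]); return im
def st():
    s=ctrl.get_state(); print(round(s["time"],3),np.round(s["position"],4),"F",np.round(s["ft_force"],2),"g",round(s["grip_width"],3)); return s
def move(p):  # world target -> tool-frame shift mm
    s=ctrl.get_state(); return np.round(R.from_rotvec(s["tool_rot"]).inv().apply(np.array(p)-s["position"])*1000,1)
E
python3 - <<'E'
from h import *
for n in("top","side"):
    snap(n,n+"0"); f,cx,cy,P=info(n); print(n,f,cx,cy,np.round(P,3).tolist())
s=st(); print(np.round(R.from_rotvec(s["tool_rot"]).as_matrix(),3).tolist())
E
```

```text
top 592.3594276751361 324.072709253419 236.68222189721115 [[0.005, -0.976, 0.216, 0.207], [-1.0, -0.005, -0.001, -0.035], [0.002, -0.216, -0.976, 1.612], [0.0, 0.0, 0.0, 1.0]]
side 604.7774201775176 313.1508886181906 240.69959761665905 [[0.995, -0.037, 0.097, 0.455], [-0.102, -0.56, 0.822, -1.034], [0.024, -0.827, -0.561, 0.762], [0.0, 0.0, 0.0, 1.0]]
0.1 [0.2116 0.6141 0.2215] F [0.08 0.01 1.46] g 1.004
[[-0.0, -0.945, 0.326], [-0.002, 0.326, 0.945], [-1.0, -0.0, -0.002]]
```

View pics/top0.png

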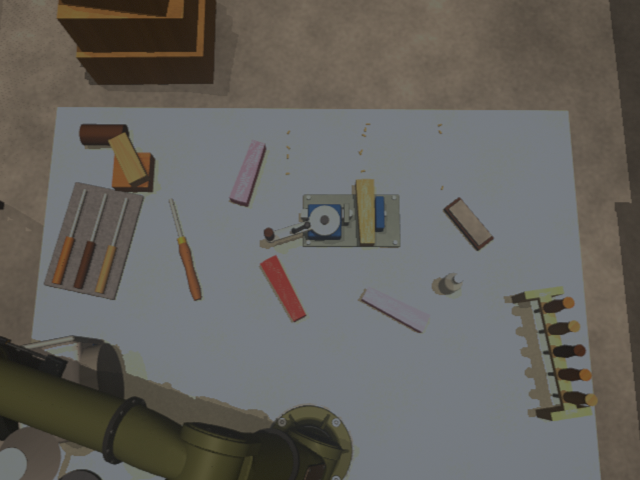

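View pics/side0.png

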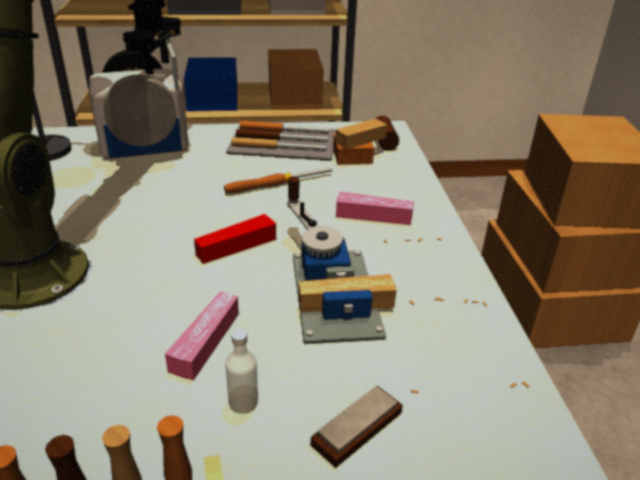

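The top view shows the clamp with its spindle at about (324,221), the knob at (269,234), the blank at (366,212) and the tail stop at (380,213). The red (283,288), pink (248,172) and pink (395,309) pieces are decoys, as is the light wood block at (127,158). The blank is the light wooden piece on the clamp plate. One close crop to check the handle and lever.

```bash
python3 - <<'E'
from h import *
t=cv2.imread("pics/top0.png"); s=cv2.imread("pics/side0.png")
a=cv2.resize(t[170:260,250:410],None,fx=5,fy=5,interpolation=cv2.INTER_CUBIC)[:,:800]
a=cv2.resize(t[170:256,250:410],(800,430),interpolation=cv2.INTER_CUBIC)
b=cv2.resize(s[170:270,270:360],(450,500),interpolation=cv2.INTER_CUBIC)
a=cv2.resize(t[195:255,258:348],(750,500)[:0] or (450,300),interpolation=cv2.INTER_CUBIC)
c=np.zeros((500,900,3),np.uint8); c[:300,:450]=a; c[:,450:]=b
cv2.imwrite("pics/c1.png",cv2.resize(c,(800,444)))
# plate corners
for u,v in((303,195),(399,195),(400,246),(303,247)): print("plate",plane("top",u,v,.012).round(4))
print("spindle",plane("top",324,220,.075).round(4),"knob",plane("top",269,234,.148).round(4))
E
```

```text
plate [0.6812 0.023  0.012 ]
plate [ 0.6826 -0.2469  0.012 ]
plate [ 0.5362 -0.2464  0.012 ]
plate [0.5321 0.0212 0.012 ]
spindle [ 0.5933 -0.0363  0.075 ] knob [0.5376 0.103  0.148 ]
```

View pics/c1.png

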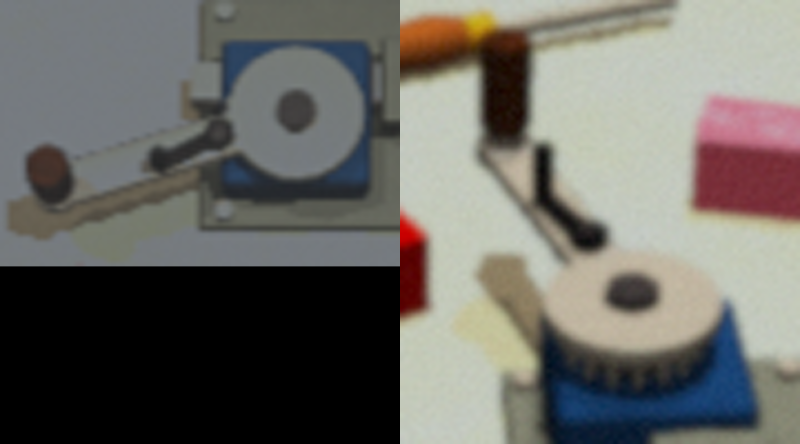

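The crop shows the dark knob's top at full-image (269,231), the spindle at (324.5,220) and the lever's tab at about (293.5,230), on the -x side (loosen) as expected. I'll move over it now for a close wrist view.

Emit:
{"name": "servo_tool", "arguments": {"commands": [[[0,0,0,-20,-47,-37,87],[0,0,0,-40,-94,-75,87],[0,0,0,-50,-141,-112,87],[0,0,0,-50,-188,-150,87],[0,0,0,-50,-235,-187,87]]]}}

```text
time: 0.72
position: [0.3738, 0.3592, 0.2725]
tool_rot: [-0.961, 1.348, 0.961]
ft_force: [1.7, 0.7, 0.7]
grip_width: 1.002
```

Emit:
{"name": "servo_tool", "arguments": {"commands": [[[10,0,0,0,-47,-37,87],[20,0,0,0,-94,-75,87],[30,0,0,0,-141,-112,87],[40,0,0,0,-188,-150,87],[49,0,0,0,-235,-187,87]]]}}

```text
time: 1.35
position: [0.5348, 0.1061, 0.2724]
tool_rot: [-0.297, 1.55, 0.297]
ft_force: [0.0, 1.7, 0.9]
grip_width: 1.0
```

```bash
python3 - <<'E'
from h import *
s=st(); print(s["joint_positions"],np.round(R.from_rotvec(s["tool_rot"]).as_matrix(),3).tolist())
print(np.round(info("wrist")[3],3).tolist())
snap("wrist","w1")
for n,p in(("spindle",[.595,-.036,.09]),("knob",[.54,.103,.148])): print(n,proj("wrist",p),proj("side",p))
E
```

```text
1.35 [0.5348 0.1061 0.2724] F [0.02 1.69 0.88] g 1.0
[-0.62722077  0.07308088  0.40696903  1.6509798  -0.02953646  1.42356797
  0.161745  ] [[-0.0, -0.37, 0.929], [0.0, 0.929, 0.37], [-1.0, 0.0, 0.0]]
[[0.929, 0.356, 0.101, 0.506], [0.37, -0.894, -0.251, 0.175], [0.001, 0.271, -0.963, 0.433], [0.0, 0.0, 0.0, 1.0]]
spindle [331.  338.4] [324.2 236.7]
knob [330.5 221.8] [291.9 178.8]
```

View pics/w1.png

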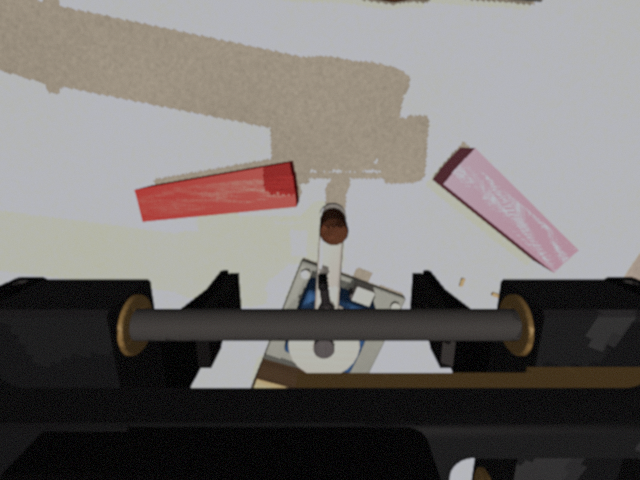

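The wrist view shows the knob's top at (334,227), the lever tab at about (322,275) and the spindle hub at (324,348), all between the fingers.

```bash
python3 - <<'E'
from h import *
for n,z,l in(("knob",.148,(("wrist",334,227),("top",268.8,231),("side",293.6,178.3))),("tabtop",.124,(("wrist",322,275),("top",293.8,229.5),("side",302.2,203.5))),("spindle",.1,(("wrist",324,348),("top",324.6,219.8),("side",322,235.5)))):
    for c in l: print(n,c[0],plane(*c,z).round(4))
    A=[];b=[]
    for cam,u,v in l:
        o=info(cam)[3][:3,3]; d=plane(cam,u,v,0)-o; d/=np.linalg.norm(d); M=np.eye(3)-np.outer(d,d); A.append(M); b.append(M@o)
    print("   tri",np.linalg.lstsq(np.vstack(A),np.hstack(b),rcond=None)[0].round(4))
w=cv2.imread("pics/w1.png")[190:370,250:410]
cv2.imwrite("pics/w1c.png",cv2.resize(w,(640,720),interpolation=cv2.INTER_CUBIC)[:600])
E
```

```text
knob wrist [0.5444 0.0998 0.148 ]
knob top [0.5454 0.1037 0.148 ]
knob side [0.5438 0.105  0.148 ]
   tri [0.5441 0.1018 0.1505]
tabtop wrist [0.5537 0.0457 0.124 ]
tabtop top [0.5553 0.0415 0.124 ]
tabtop side [0.5569 0.0394 0.124 ]
   tri [0.5558 0.0431 0.1209]
spindle wrist [ 0.5896 -0.044   0.1   ]
spindle top [ 0.5875 -0.0379  0.1   ]
spindle side [ 0.5891 -0.0463  0.1   ]
   tri [ 0.589  -0.0413  0.0987]
```

View pics/w1c.png

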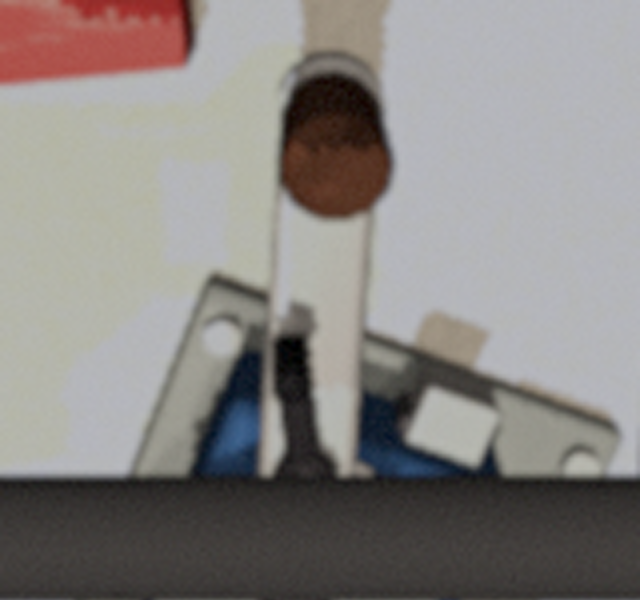

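The three views agree to a few mm. Spindle is at (0.589,-0.041) and the knob is 150 mm out at θ≈-0.30, with the tab 7 mm to the loosen side. I'll straddle the tab with open fingers.

Emit:
{"name": "servo_tool", "arguments": {"commands": [[[4.4,0,0,0,-55,3,50],[4.4,0,0,20,-68,3,50],[4.4,0,0,80,-68,3,50],[4.4,0,0,135,-68,3,50],[4.4,0,0,166,-68,3,50]]]}}

```text
time: 2.02
position: [0.5602, 0.0459, 0.103]
tool_rot: [-0.242, 1.562, 0.241]
ft_force: [-0.3, 0.7, 1.2]
grip_width: 0.593
```

Emit:
{"name": "servo_tool", "arguments": {"commands": [[[0,0,0,0,0,0,50],[0,0,0,0,0,0,50]]]}}

```text
time: 2.28
position: [0.5635, 0.0461, 0.108]
tool_rot: [-0.241, 1.555, 0.241]
ft_force: [-0.4, -0.5, 0.8]
grip_width: 0.575
```

```bash
python3 - <<'E'
from h import *
st(); w=snap("wrist","w2")[:,:,::-1]; s=snap("side","s2")[:,:,::-1]
c=np.hstack([cv2.resize(w[160:400,200:440],(400,400)),cv2.resize(s[120:280,240:400],(400,400))]); cv2.imwrite("pics/c2.png",c)
E
```

```text
2.275 [0.5635 0.0461 0.108 ] F [-0.42 -0.46  0.83] g 0.575
```

View pics/c2.png

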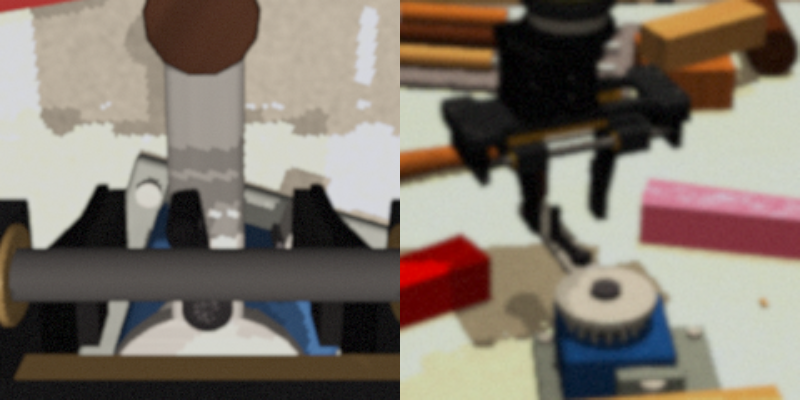

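The tab stands between the fingers, left of centre on the loosen side, with both pads clear. Pushing slowly towards tighten (+z).

Emit:
{"name": "servo_tool", "arguments": {"commands": [[[0,0,0,0,0,6,50],[0,0,0,0,0,12,50],[0,0,0,0,0,16,50],[0,0,0,0,0,20,50],[0,0,0,0,0,24,50]]]}}

```text
time: 3.0
position: [0.5858, 0.0532, 0.1065]
tool_rot: [-0.241, 1.557, 0.241]
ft_force: [-0.5, 0.4, -0.3]
grip_width: 0.582
```

Emit:
{"name": "servo_tool", "arguments": {"commands": [[[0,0,0,0,0,3,50],[0,0,0,0,0,5,50],[0,0,0,0,0,5,50]]]}}

```text
time: 3.38
position: [0.5903, 0.0547, 0.1066]
tool_rot: [-0.241, 1.557, 0.241]
ft_force: [-0.1, 0.4, 1.1]
grip_width: 0.578
```

```bash
python3 - <<'E'
from h import *
st(); w=snap("wrist","w3")[:,:,::-1]; s=snap("top","t3")[:,:,::-1]
c=np.hstack([cv2.resize(w[160:400,200:440],(400,400)),cv2.resize(s[170:270,250:350],(400,400))]); cv2.imwrite("pics/c3.png",c)
E
```

```text
3.375 [0.5903 0.0547 0.1066] F [-0.09  0.36  1.15] g 0.578
```

View pics/c3.png

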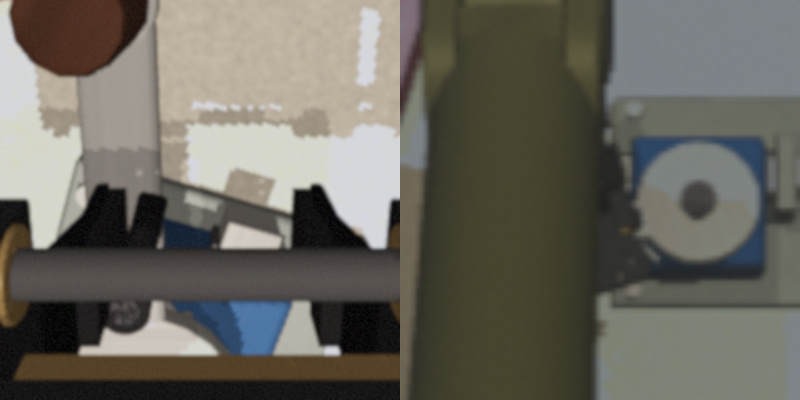

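The tab now leans to the right (+) side of the handle at about (150,215) in the crop, with the handle's middle line at about 118, so it has flipped to tighten. Now I'll raise the tool and find the knob again.

Emit:
{"name": "servo_tool", "arguments": {"commands": [[[0,0,0,0,0,-4,50],[0,0,0,-40,0,-4,50],[0,0,0,-90,10,-10,50],[0,0,0,-130,40,-20,50],[0,0,0,-130,50,-28,50]]]}}

```text
time: 4.1
position: [0.5494, 0.096, 0.2403]
tool_rot: [-0.241, 1.55, 0.244]
ft_force: [0.4, 0.2, -0.6]
grip_width: 0.573
```

```bash
cat >> h.py <<'E'
def knob(n="wrist",im=None):
    im=vision.get_image(n) if im is None else im
    P=proj(n,[.56,.1,.148]); h=cv2.cvtColor(im,cv2.COLOR_RGB2HSV)
    m=cv2.inRange(h,(4,110,50),(14,220,150)); k,l,stt,c=cv2.connectedComponentsWithStats(m)
    for i in range(1,k):
        if stt[i,4]>60: print("blob",stt[i],c[i].round(1),plane(n,*c[i],.148).round(4))
E
python3 - <<'E'
from h import *
st(); im=snap("wrist","w4"); im0=cv2.imread("pics/w1.png")[:,:,::-1]
print(cv2.cvtColor(im0[226:230,332:336].copy(),cv2.COLOR_RGB2HSV).reshape(-1,3).mean(0)); knob(im=im)
s=ctrl.get_state(); print(s["tool_rot"])
E
```

```text
4.1 [0.5494 0.096  0.2403] F [ 0.37  0.2  -0.57] g 0.573
[  9.5625 154.9375  73.0625]
blob [306 209  29  29 677] [319.9 222.9] [0.5383 0.1085 0.148 ]
[-0.24150414  1.55506351  0.24505327]
```

View pics/w4.png

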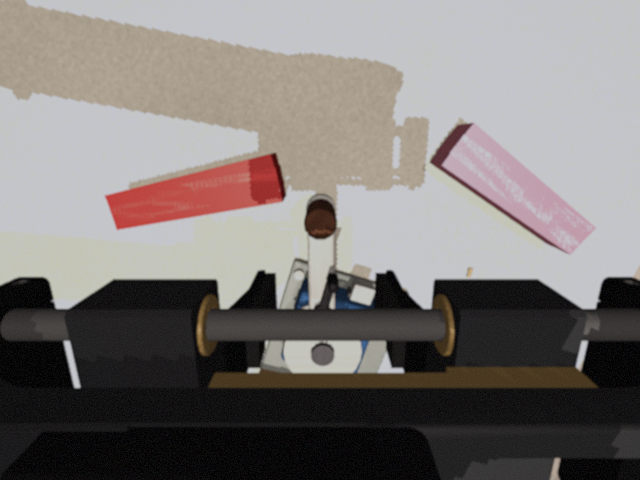

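The lever tab is at (333,282), right of the handle, so it is on tighten. The knob is at (320,216). I'll let the arm settle and measure again, reading the pose before the picture.

Emit:
{"name": "servo_tool", "arguments": {"commands": [[[0,0,0,0,0,0,50],[0,0,0,0,0,0,50]]]}}

```text
time: 4.4
position: [0.5481, 0.0927, 0.2352]
tool_rot: [-0.241, 1.56, 0.239]
ft_force: [0.3, -0.1, -0.4]
grip_width: 0.577
```

```bash
python3 - <<'E'
from h import *
s=st(); f=info("wrist"); knob(); print(np.round(f[3]-info("wrist")[3],4).max()); knob("top")
print(np.round(R.from_rotvec(s["tool_rot"]).as_matrix(),3).tolist())
E
```

```text
4.4 [0.5481 0.0927 0.2352] F [ 0.34 -0.08 -0.35] g 0.577
blob [309 206  31  30 712] [323.9 220.8] [0.5413 0.1077 0.148 ]
0.0001
blob [200   1  15  66 373] [208.6  37.5] [1.0878 0.2818 0.148 ]
blob [184   5  14  29  96] [191.7  18.5] [1.1455 0.3311 0.148 ]
blob [141  59  25  24 176] [152.8  70.8] [0.9873 0.4276 0.148 ]
blob [ 80 125  43  14 483] [ 99.5 131.2] [0.8131 0.5563 0.148 ]
blob [137 153  14  23 179] [144.9 160.8] [0.7313 0.4309 0.148 ]
blob [112 157  20  31 302] [118.8 176.9] [0.6871 0.4954 0.148 ]
blob [ 52 237  22  47 329] [ 62.8 260.2] [0.4675 0.6183 0.148 ]
blob [ 75 242  18  46 240] [ 83.2 264. ] [0.4583 0.5663 0.148 ]
blob [179 243  22  57 473] [189.6 270.8] [0.4424 0.299  0.148 ]
blob [574 345  11  11  91] [578.9 350.2] [ 0.2519 -0.6575  0.148 ]
[[-0.002, -0.301, 0.954], [-0.001, 0.954, 0.301], [-1.0, -0.001, -0.002]]
```

Emit:
{"name": "servo_tool", "arguments": {"commands": [[[0,0,0,10,10,-2,50],[0,0,0,50,10,-2,50],[0,0,0,90,10,-2,46],[0,0,0,126,10,-2,46],[0,0,0,126,10,-2,40]]]}}

```text
time: 5.12
position: [0.5404, 0.1026, 0.1071]
tool_rot: [-0.242, 1.565, 0.24]
ft_force: [0.1, 1.0, 1.1]
grip_width: 0.494
```

Emit:
{"name": "servo_tool", "arguments": {"commands": [[[0,0,0,0,0,0,34],[0,0,0,0,0,0,30],[0,0,0,0,0,0,30]]], "newtons": 5}}

```text
time: 5.5
position: [0.5443, 0.1031, 0.1119]
tool_rot: [-0.24, 1.555, 0.241]
ft_force: [-0.3, 1.0, -0.3]
grip_width: 0.35
```

```bash
cat >> h.py <<'E'
S=np.array([.589,-.041])
def arc(ths,z=.108,r=.150):
    s=ctrl.get_state(); T=R.from_rotvec(s["tool_rot"]); M=T.as_matrix(); a0=np.degrees(np.arctan2(M[1,2],M[0,2]))
    p=np.array(s["position"])[:2]-S; print("now th",round(np.arctan2(*p),3),"r",round(np.hypot(*p),4),"tool th",round(-np.radians(a0),3),"pulls",round(float(np.dot(s["ft_force"],M[:,2])),2))
    for t in ths:
        q=np.r_[S+r*np.array([np.sin(t),np.cos(t)]),z]; d=T.inv().apply(q-s["position"])*1000
        print(round(t,3),"wx",round(np.degrees(t)+a0,1),np.round(d,1))
E
python3 - <<'E'
from h import *
st(); arc(np.linspace(-.31,-.57,6))
im=snap("side","s5")[100:280,230:410,::-1]; w=snap("wrist","w5")[100:340,200:440,::-1]
cv2.imwrite("pics/c5.png",np.hstack([cv2.resize(w,(400,400)),cv2.resize(im,(400,400))]))
E
```

```text
5.5 [0.5443 0.1031 0.1119] F [-0.34  0.96 -0.3 ] g 0.35
now th -0.301 r 0.1508 tool th -0.307 pulls -0.03
-0.31 wx -0.2 [ 3.9 -0.8 -1.4]
-0.362 wx -3.2 [ 3.9 -1.1 -9.2]
-0.414 wx -6.1 [  3.9  -1.7 -17. ]
-0.466 wx -9.1 [  3.8  -2.7 -24.7]
-0.518 wx -12.1 [  3.8  -4.2 -32.4]
-0.57 wx -15.1 [  3.8  -6.  -40. ]
```

View pics/c5.png

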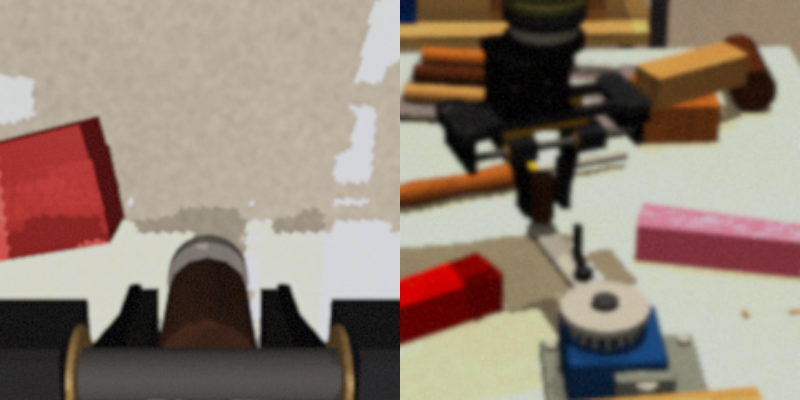

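The knob sits between the fingers, and the lever tab is on the +x side (tighten). Next is the free return stroke, counter-clockwise.

Emit:
{"name": "servo_tool", "arguments": {"commands": [[[-3,0,0,2,-1,-9,30],[-6,0,0,2,-2,-17,30],[-9,0,0,2,-3,-25,30],[-12,0,0,2,-4,-32,30],[-15,0,0,2,-6,-40,30]]]}}

```text
time: 6.22
position: [0.5084, 0.0853, 0.1094]
tool_rot: [-0.447, 1.521, 0.447]
ft_force: [1.9, 0.6, -0.4]
grip_width: 0.345
```

Emit:
{"name": "servo_tool", "arguments": {"commands": [[[0,0,0,0,0,0,30],[0,0,0,0,0,0,30]]]}}

```text
time: 6.48
position: [0.5072, 0.0852, 0.1087]
tool_rot: [-0.445, 1.525, 0.445]
ft_force: [0.1, 0.3, 0.7]
grip_width: 0.345
```

```bash
python3 - <<'E'
from h import *
st(); arc(np.linspace(-.55,-.15,9))
E
```

```text
6.475 [0.5072 0.0852 0.1087] F [0.08 0.33 0.7 ] g 0.345
now th -0.575 r 0.1504 tool th -0.568 pulls 0.24
-0.55 wx 1.0 [ 0.7 -0.4  3.8]
-0.5 wx 3.9 [ 0.7 -0.7 11.3]
-0.45 wx 6.8 [ 0.7 -1.4 18.7]
-0.4 wx 9.6 [ 0.7 -2.5 26.2]
-0.35 wx 12.5 [ 0.7 -3.9 33.5]
-0.3 wx 15.4 [ 0.7 -5.7 40.8]
-0.25 wx 18.2 [ 0.7 -7.9 48. ]
-0.2 wx 21.1 [  0.7 -10.4  55. ]
-0.15 wx 24.0 [  0.7 -13.3  62. ]
```

Emit:
{"name": "servo_tool", "arguments": {"commands": [[[3.5,0,0,1,-0.5,10,30],[6.5,0,0,1,-1,17.5,30],[9.3,0,0,1,-2,25,30],[12.2,0,0,1,-4,32.5,30],[15,0,0,1,-5.5,40,30]]]}}

```text
time: 7.1
position: [0.543, 0.1022, 0.1071]
tool_rot: [-0.239, 1.56, 0.24]
ft_force: [-3.0, -0.6, 0.7]
grip_width: 0.344
```

Emit:
{"name": "servo_tool", "arguments": {"commands": [[[2.3,0,0,0,-0.1,6,30],[4.6,0,0,0,-0.5,12,30],[6.9,0,0,0,-1.1,18,30],[9.2,0,0,0,-1.9,24,30],[11.5,0,0,0,-3,29.8,30]]]}}

```text
time: 7.72
position: [0.5719, 0.1087, 0.1071]
tool_rot: [-0.082, 1.572, 0.083]
ft_force: [-3.1, 2.0, 0.2]
grip_width: 0.346
```

```bash
python3 - <<'E'
from h import *
st(); arc([-.05,0,.05]); snap("top","t6")
E
```

```text
7.725 [0.5719 0.1087 0.1071] F [-3.1   2.01  0.23] g 0.346
now th -0.114 r 0.1507 tool th -0.104 pulls -2.87
-0.05 wx 3.1 [-0.9 -0.9  9.6]
0 wx 6.0 [-1.  -1.5 17. ]
0.05 wx 8.9 [-1.  -2.4 24.5]
```

Emit:
{"name": "servo_tool", "arguments": {"commands": [[[2.3,0,0,-0.5,-0.3,6,30],[4.6,0,0,-0.5,-0.7,12,30],[6.9,0,0,-0.5,-1.3,18,30],[9.2,0,0,-0.5,-2.1,24,30],[11.5,0,0,-0.5,-3.2,29.8,30]]]}}

```text
time: 8.4
position: [0.6012, 0.1093, 0.1071]
tool_rot: [0.075, 1.574, -0.074]
ft_force: [-6.0, 3.1, -0.3]
grip_width: 0.347
```

```bash
python3 - <<'E'
from h import *
st(); arc([.15,.2,.3,.4]); t=snap("top","t7")
a=cv2.imread("pics/top0.png")[185:255,300:410]; c=np.vstack([cv2.resize(a,(660,300)),cv2.resize(t[185:255,300:410,::-1],(660,300))])
cv2.imwrite("pics/c7.png",c)
E
```

```text
8.4 [0.6012 0.1093 0.1071] F [-5.98  3.13 -0.29] g 0.347
now th 0.081 r 0.1508 tool th 0.095 pulls -6.25
0.15 wx 3.2 [-0.9 -1.  10.3]
0.2 wx 6.0 [-1.  -1.6 17.8]
0.3 wx 11.8 [-1.  -3.9 32.6]
0.4 wx 17.5 [-1.1 -7.7 47.1]
```

View pics/c7.png

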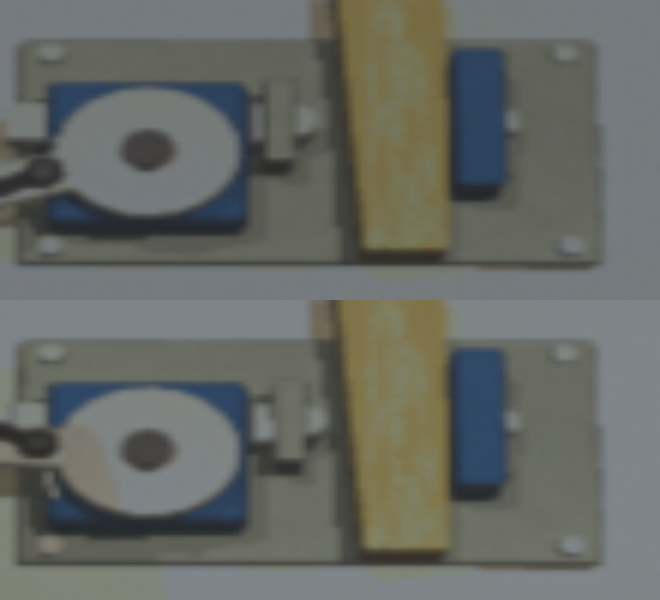

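The jaw has moved about 4–5 mm and roughly 10 mm of gap is left (nose at 327, blank face at 350 in the crop). The drive has bitten, so I'll carry on.

Emit:
{"name": "servo_tool", "arguments": {"commands": [[[3.3,0,0,-0.5,-0.5,8.6,30],[6.5,0,0,-0.5,-1.2,17.1,30],[9.8,0,0,-0.5,-2.4,25.5,30],[13.1,0,0,-0.5,-4.1,33.9,30],[16.3,0,0,-0.5,-6.2,42.2,30]]]}}

```text
time: 9.07
position: [0.6427, 0.0999, 0.1072]
tool_rot: [0.298, 1.555, -0.297]
ft_force: [-5.7, 3.0, -2.1]
grip_width: 0.343
```

```bash
python3 - <<'E'
from h import *
st(); arc([.4,.45,.5,.55])
E
```

```text
9.075 [0.6427 0.0999 0.1072] F [-5.72  2.99 -2.07] g 0.343
now th 0.364 r 0.1508 tool th 0.379 pulls -6.41
0.4 wx 1.2 [-0.9 -0.8  5.4]
0.45 wx 4.1 [-0.9 -1.2 12.9]
0.5 wx 6.9 [-0.9 -1.9 20.3]
0.55 wx 9.8 [-1.  -3.  27.7]
```

Emit:
{"name": "servo_tool", "arguments": {"commands": [[[1.8,0,0,-0.5,-0.4,6,30],[3.6,0,0,-0.5,-0.8,11,30],[5.4,0,0,-0.5,-1.3,16,30],[7.2,0,0,-0.5,-2,21,30],[9,0,0,-0.5,-2.8,26,30]]]}}

```text
time: 9.7
position: [0.6658, 0.0888, 0.1073]
tool_rot: [0.42, 1.535, -0.418]
ft_force: [-4.3, 4.4, -3.0]
grip_width: 0.347
```

```bash
python3 - <<'E'
from h import *
st(); arc(np.linspace(.5,.1,9)); t=snap("top","t8")
a=cv2.imread("pics/t7.png")[185:255,300:410]; c=np.vstack([cv2.resize(a,(660,300)),cv2.resize(t[185:255,300:410,::-1],(660,300))])
cv2.imwrite("pics/c8.png",c)
E
```

```text
9.7 [0.6658 0.0888 0.1073] F [-4.27  4.44 -2.95] g 0.347
now th 0.535 r 0.1508 tool th 0.535 pulls -5.92
0.5 wx -2.0 [-0.7 -0.9 -5.2]
0.45 wx -4.9 [ -0.6  -1.3 -12.7]
0.4 wx -7.7 [ -0.6  -2.2 -20.1]
0.35 wx -10.6 [ -0.6  -3.4 -27.6]
0.3 wx -13.4 [ -0.5  -4.9 -34.9]
0.25 wx -16.3 [ -0.5  -6.8 -42.1]
0.2 wx -19.2 [ -0.5  -9.1 -49.3]
0.15 wx -22.0 [ -0.4 -11.8 -56.3]
0.1 wx -24.9 [ -0.4 -14.8 -63.2]
```

View pics/c8.png

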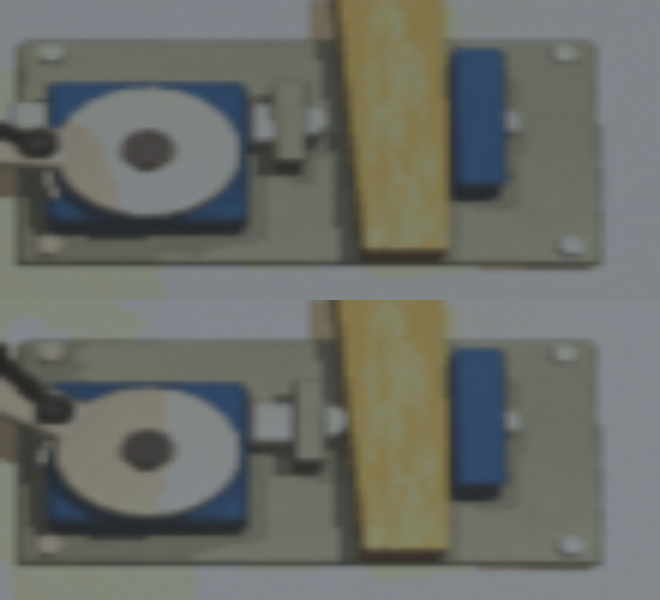

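The jaw nose is now only about 2–4 mm from the blank. A second stroke is needed, so I'll return freely past two teeth.

Emit:
{"name": "servo_tool", "arguments": {"commands": [[[-5.2,0,0,0,-0.8,-13.5,30],[-10.3,0,0,0,-2.6,-26.9,30],[-15.5,0,0,0,-5.6,-40,30],[-20.6,0,0,0,-9.8,-52.8,30],[-25.8,0,0,0,-15.1,-65.2,30]]]}}

```text
time: 10.38
position: [0.6059, 0.1063, 0.1097]
tool_rot: [0.065, 1.564, -0.064]
ft_force: [2.6, 1.2, -1.6]
grip_width: 0.341
```

Emit:
{"name": "servo_tool", "arguments": {"commands": [[[-5.2,0,0,0,-0.6,-13.5,30],[-10.3,0,0,0,-2.4,-26.9,30],[-15.5,0,0,0,-5.4,-40,30],[-20.6,0,0,0,-9.6,-52.8,30],[-25.8,0,0,0,-14.9,-65.2,30]]]}}

```text
time: 11.0
position: [0.5395, 0.0976, 0.1099]
tool_rot: [-0.288, 1.546, 0.289]
ft_force: [2.1, 1.0, -0.4]
grip_width: 0.347
```

Emit:
{"name": "servo_tool", "arguments": {"commands": [[[0,0,0,0,0,0,30]]]}}

```text
time: 11.12
position: [0.5383, 0.0964, 0.1096]
tool_rot: [-0.285, 1.55, 0.285]
ft_force: [-0.4, -0.0, -0.5]
grip_width: 0.344
```

```bash
python3 - <<'E'
from h import *
st(); arc([-.3,-.25,-.2])
E
```

```text
11.125 [0.5383 0.0964 0.1096] F [-0.35 -0.03 -0.47] g 0.344
now th -0.353 r 0.1465 tool th -0.363 pulls -0.34
-0.3 wx 3.6 [1.7 3.2 8. ]
-0.25 wx 6.5 [ 1.7  2.6 15.5]
-0.2 wx 9.4 [ 1.7  1.5 22.9]
```

Emit:
{"name": "servo_tool", "arguments": {"commands": [[[1.3,0,0,1,2,3.5,30],[2.6,0,0,1,3,7,30],[3.9,0,0,1,3,10.5,30],[5.2,0,0,1,2.8,14,30],[6.5,0,0,1,2.6,17,30]]]}}

```text
time: 11.75
position: [0.5527, 0.1051, 0.1078]
tool_rot: [-0.196, 1.562, 0.196]
ft_force: [-2.8, -2.3, 0.2]
grip_width: 0.348
```

Emit:
{"name": "servo_tool", "arguments": {"commands": [[[1,0,0,0,0,2.5,30],[2,0,0,0,-0.1,5,30],[3,0,0,0,-0.2,7.5,30],[3.9,0,0,0,-0.3,10,30]]]}}

```text
time: 12.25
position: [0.5623, 0.1076, 0.108]
tool_rot: [-0.143, 1.566, 0.143]
ft_force: [-2.1, -1.1, -1.8]
grip_width: 0.347
```

Emit:
{"name": "servo_tool", "arguments": {"commands": [[[1,0,0,0,0,2.5,30],[2,0,0,0,-0.1,5,30],[3,0,0,0,-0.2,7.5,30]]]}}

```text
time: 12.62
position: [0.5698, 0.1088, 0.108]
tool_rot: [-0.102, 1.569, 0.102]
ft_force: [-1.6, -0.2, -1.5]
grip_width: 0.344
```

Emit:
{"name": "servo_tool", "arguments": {"commands": [[[1,0,0,0,0,2.5,30],[2,0,0,0,-0.1,5,30],[3,0,0,0,-0.2,7.5,30],[3.9,0,0,0,-0.3,10,30]]]}}

```text
time: 13.12
position: [0.5799, 0.1098, 0.1081]
tool_rot: [-0.048, 1.57, 0.049]
ft_force: [-1.5, 0.5, -2.1]
grip_width: 0.343
```

Emit:
{"name": "servo_tool", "arguments": {"commands": [[[1,0,0,0,0,2.5,30],[2,0,0,0,-0.1,5,30],[3,0,0,0,-0.2,7.5,30],[3.9,0,0,0,-0.3,10,30]]]}}

```text
time: 13.62
position: [0.5899, 0.1101, 0.1081]
tool_rot: [0.005, 1.571, -0.005]
ft_force: [-2.8, 0.4, -0.9]
grip_width: 0.346
```

Emit:
{"name": "servo_tool", "arguments": {"commands": [[[1,0,0,0,0,2.5,30],[2,0,0,0,-0.1,5,30],[3,0,0,0,-0.2,7.5,30]]]}}

```text
time: 14.0
position: [0.5968, 0.11, 0.108]
tool_rot: [0.046, 1.572, -0.046]
ft_force: [-4.8, 0.7, -0.4]
grip_width: 0.347
```

```bash
python3 - <<'E'
from h import *
st(); arc([.2,.25])
E
```

```text
14.0 [0.5968 0.11   0.108 ] F [-4.83  0.73 -0.37] g 0.347
now th 0.052 r 0.1512 tool th 0.059 pulls -4.87
0.2 wx 8.1 [-0.  -2.6 22.2]
0.25 wx 11.0 [-0.  -3.9 29.6]
```

Emit:
{"name": "servo_tool", "arguments": {"commands": [[[1,0,0,0,-0.3,2.5,30],[2,0,0,0,-0.5,5,30],[3,0,0,0,-0.8,7.5,30],[3.9,0,0,0,-0.9,10,30]]]}}

```text
time: 14.5
position: [0.607, 0.109, 0.1081]
tool_rot: [0.1, 1.569, -0.099]
ft_force: [-3.3, 2.4, -1.0]
grip_width: 0.348
```

Emit:
{"name": "servo_tool", "arguments": {"commands": [[[1,0,0,0,-0.1,2.5,30],[2,0,0,0,-0.2,5,30],[3,0,0,0,-0.3,7.5,30],[3.9,0,0,0,-0.5,10,30]]]}}

```text
time: 15.0
position: [0.6163, 0.1075, 0.108]
tool_rot: [0.153, 1.567, -0.152]
ft_force: [-5.6, 3.8, 0.6]
grip_width: 0.347
```

Emit:
{"name": "servo_tool", "arguments": {"commands": [[[0.8,0,0,0,-0.1,2,30],[1.6,0,0,0,-0.1,4,30],[2.4,0,0,0,-0.2,6,30],[3.1,0,0,0,-0.3,8,30]]]}}

```text
time: 15.5
position: [0.6241, 0.1058, 0.108]
tool_rot: [0.196, 1.564, -0.194]
ft_force: [-5.8, 3.1, 1.5]
grip_width: 0.344
```

Emit:
{"name": "servo_tool", "arguments": {"commands": [[[0.8,0,0,0,-0.1,2,30],[1.6,0,0,0,-0.1,4,30],[2.4,0,0,0,-0.2,6,30],[3.1,0,0,0,-0.3,8,30]]]}}

```text
time: 16.0
position: [0.6318, 0.1038, 0.108]
tool_rot: [0.238, 1.56, -0.236]
ft_force: [-5.9, 4.0, 0.0]
grip_width: 0.347
```

Emit:
{"name": "servo_tool", "arguments": {"commands": [[[0.8,0,0,0,-0.1,2,30],[1.6,0,0,0,-0.1,4,30],[2.4,0,0,0,-0.2,6,30]]]}}

```text
time: 16.38
position: [0.6374, 0.1019, 0.108]
tool_rot: [0.271, 1.556, -0.269]
ft_force: [-6.0, 4.4, 0.5]
grip_width: 0.347
```

```bash
python3 - <<'E'
from h import *
st(); arc([.5,.57]); t=snap("top","t9")
cv2.imwrite("pics/c9.png",cv2.resize(t[190:240,310:410,::-1],(800,400),interpolation=cv2.INTER_CUBIC))
E
```

```text
16.375 [0.6374 0.1019 0.108 ] F [-5.98  4.39  0.45] g 0.347
now th 0.327 r 0.1509 tool th 0.344 pulls -7.11
0.5 wx 8.9 [-0.  -2.7 25.9]
0.57 wx 13.0 [-0.1 -4.7 36.2]
```

View pics/c9.png

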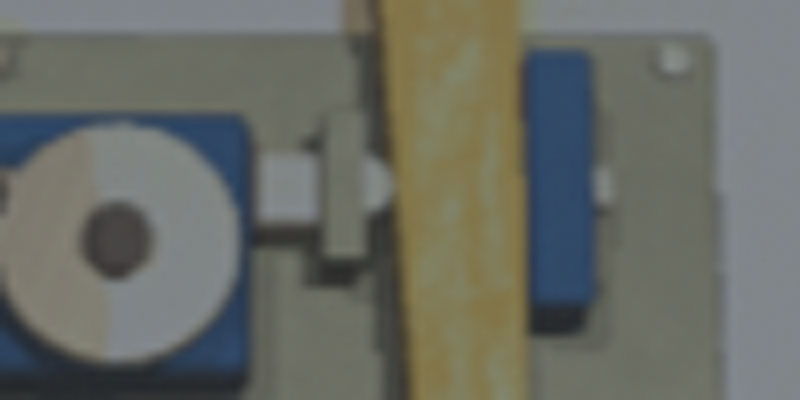

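The nose (394,185) is almost touching the blank's face, and the blank is almost on the stop. From here I'll creep forward and watch the force.

Emit:
{"name": "servo_tool", "arguments": {"commands": [[[0.4,0,0,0,-0.2,1,30],[0.8,0,0,0,-0.3,2,30],[1.2,0,0,0,-0.4,3,30],[1.6,0,0,0,-0.4,4,30]]]}}

```text
time: 16.92
position: [0.6405, 0.1008, 0.108]
tool_rot: [0.293, 1.555, -0.29]
ft_force: [-6.6, 3.6, 2.3]
grip_width: 0.345
```

Emit:
{"name": "servo_tool", "arguments": {"commands": [[[0.4,0,0,0,0,1,30],[0.8,0,0,0,-0.1,2,30],[1.2,0,0,0,-0.1,3,30]]]}}

```text
time: 17.3
position: [0.6429, 0.0998, 0.108]
tool_rot: [0.309, 1.553, -0.306]
ft_force: [-8.7, 4.7, 2.8]
grip_width: 0.347
```

Contact: the pull is about 9.8 N and rising.

Emit:
{"name": "servo_tool", "arguments": {"commands": [[[0.2,0,0,0,0,0.6,30],[0.4,0,0,0,-0.1,1.2,30]]]}}

```text
time: 17.55
position: [0.6439, 0.0995, 0.1079]
tool_rot: [0.314, 1.553, -0.311]
ft_force: [-8.1, 4.7, 3.1]
grip_width: 0.345
```

Emit:
{"name": "servo_tool", "arguments": {"commands": [[[0.2,0,0,0,0,0.7,30],[0.5,0,0,0,-0.1,1.4,30]]]}}

```text
time: 17.8
position: [0.645, 0.0989, 0.108]
tool_rot: [0.321, 1.552, -0.318]
ft_force: [-8.8, 5.0, 1.9]
grip_width: 0.36
```

Emit:
{"name": "servo_tool", "arguments": {"commands": [[[0.3,0,0,0,0,0.8,30],[0.6,0,0,0,-0.1,1.6,30]]]}}

```text
time: 18.05
position: [0.6464, 0.0982, 0.108]
tool_rot: [0.329, 1.551, -0.326]
ft_force: [-8.3, 4.5, 1.8]
grip_width: 0.396
```

The fingers are being spread (opening 30→34 mm) because the grip limit is only 5 N. I'll hold the present opening with a stiffer grip before pulling further.

Emit:
{"name": "servo_tool", "arguments": {"commands": [[[0,0,0,0,0,0,35],[0,0,0,0,0,0,35]]], "newtons": 40}}

```text
time: 18.3
position: [0.6467, 0.098, 0.108]
tool_rot: [0.329, 1.55, -0.326]
ft_force: [-7.9, 5.0, 2.0]
grip_width: 0.401
```

Emit:
{"name": "servo_tool", "arguments": {"commands": [[[0.2,0,0,0,0,0.6,35],[0.5,0,0,0,-0.1,1.2,35]]]}}

```text
time: 18.55
position: [0.6473, 0.0977, 0.1079]
tool_rot: [0.336, 1.55, -0.333]
ft_force: [-9.2, 4.6, 3.3]
grip_width: 0.402
```

Emit:
{"name": "servo_tool", "arguments": {"commands": [[[0.2,0,0,0,0,0.6,35],[0.4,0,0,0,-0.1,1.2,35]]]}}

```text
time: 18.8
position: [0.6482, 0.0973, 0.1079]
tool_rot: [0.342, 1.549, -0.338]
ft_force: [-10.1, 5.3, 3.5]
grip_width: 0.403
```

Emit:
{"name": "servo_tool", "arguments": {"commands": [[[0.2,0,0,0,0,0.4,35],[0.4,0,0,0,0,0.8,35]]]}}

```text
time: 19.05
position: [0.6488, 0.097, 0.1079]
tool_rot: [0.347, 1.549, -0.344]
ft_force: [-10.2, 5.4, 3.2]
grip_width: 0.399
```

Emit:
{"name": "servo_tool", "arguments": {"commands": [[[0.2,0,0,0,0,0.4,35],[0.4,0,0,0,0,0.8,35]]]}}

```text
time: 19.3
position: [0.6494, 0.0967, 0.1079]
tool_rot: [0.353, 1.548, -0.349]
ft_force: [-10.1, 4.8, 3.2]
grip_width: 0.404
```

Emit:
{"name": "servo_tool", "arguments": {"commands": [[[0.2,0,0,0,0,0.5,35],[0.4,0,0,0,-0.1,1,35]]]}}

```text
time: 19.55
position: [0.6501, 0.0964, 0.1079]
tool_rot: [0.358, 1.548, -0.355]
ft_force: [-10.7, 5.9, 4.0]
grip_width: 0.401
```

Emit:
{"name": "servo_tool", "arguments": {"commands": [[[0.2,0,0,0,0,0.5,35],[0.4,0,0,0,-0.1,1,35]]]}}

```text
time: 19.8
position: [0.6508, 0.096, 0.1079]
tool_rot: [0.363, 1.547, -0.36]
ft_force: [-11.2, 5.2, 3.9]
grip_width: 0.403
```

Emit:
{"name": "servo_tool", "arguments": {"commands": [[[0.2,0,0,0,0,0.5,35],[0.4,0,0,0,-0.1,1,35]]]}}

```text
time: 20.05
position: [0.6515, 0.0957, 0.1078]
tool_rot: [0.369, 1.547, -0.365]
ft_force: [-11.9, 6.1, 4.5]
grip_width: 0.404
```

The pull is about 13.4 N, which is firm. I'll hold it briefly, then let go and lift away.

Emit:
{"name": "servo_tool", "arguments": {"commands": [[[0,0,0,0,0,0,35],[0,0,0,0,0,0,35],[0,0,0,0,0,0,45],[0,0,0,0,0,-4,55],[0,0,0,0,0,-4,55]]]}}

```text
time: 20.68
position: [0.6515, 0.0935, 0.1085]
tool_rot: [0.368, 1.537, -0.369]
ft_force: [-0.6, 1.2, 0.4]
grip_width: 0.611
```

Emit:
{"name": "servo_tool", "arguments": {"commands": [[[0,0,0,-10,0,0,55],[0,0,0,-40,0,0,55],[0,0,0,-90,0,0,55],[0,0,0,-130,20,0,55],[0,0,0,-130,20,0,55]]]}}

```text
time: 21.3
position: [0.6632, 0.1129, 0.2435]
tool_rot: [0.37, 1.53, -0.363]
ft_force: [0.3, -0.7, -0.5]
grip_width: 0.631
```

```bash
python3 - <<'E'
from h import *
st(); t=snap("top","t10")[:,:,::-1]; s=snap("side","s10")[:,:,::-1]; w=snap("wrist","w10")[:,:,::-1]
cv2.imwrite("pics/c10.png",np.vstack([np.hstack([cv2.resize(t[185:255,300:410],(440,280)),cv2.resize(s[240:350,280:400],(340,280))[:,:340]]),cv2.resize(w[160:400,120:520],(780,310))]))
E
```

```text
21.3 [0.6632 0.1129 0.2435] F [ 0.32 -0.73 -0.5 ] g 0.631
```

The viewer limit is reached, so the last checks will be numeric: blank against stop, jaw against blank, and lever side.

```bash
python3 - <<'E'
from h import *
for n in("t9","t10"):
    im=cv2.imread(f"pics/{n}.png")[190:250,340:400]; h=cv2.cvtColor(im,cv2.COLOR_BGR2HSV)
    y=cv2.inRange(h,(15,80,60),(32,255,255)); b=cv2.inRange(h,(100,110,40),(125,255,255))
    print(n,[(r+190,340+np.flatnonzero(y[r]).min(),340+np.flatnonzero(y[r]).max(),340+np.flatnonzero(b[r]).min() if b[r].any() else None) for r in range(4,50,6) if y[r].any()])
    (c,sz,a)=cv2.minAreaRect(max(cv2.findContours(b,0,2)[0],key=cv2.contourArea)); print(" stop",np.round(c,1),np.round(sz,1),round(a,1))
    R_=[(r,np.flatnonzero(y[r]).max()) for r in range(8,50) if y[r].sum()>2000]; print(" back slope",np.polyfit(*zip(*R_),1).round(3))
# handle/lever in last wrist picture: dark lever pixels vs knob
im=cv2.imread("pics/w10.png")[:,:,::-1].copy(); knob(im=im)
print("wrist px spindle",proj("wrist",[*S,.1]))
for th in(.40,.43,.46):
    e=np.array([np.sin(th),np.cos(th)]); t=np.array([e[1],-e[0]])
    print(th,"knob",proj("wrist",[*(S+.15*e),.148]),"tab +/-",[(k,int(im[int(v),int(u)].sum())) for k in(-.012,-.009,-.006,0,.006,.009,.012) for u,v in[proj("wrist",[*(S+.088*e+k*t),.118])]])
E
```

```text
t9 [(194, np.int64(357), np.int64(374), None), (200, np.int64(358), np.int64(374), np.int64(376)), (206, np.int64(358), np.int64(374), np.int64(376)), (212, np.int64(360), np.int64(374), np.int64(340)), (218, np.int64(359), np.int64(375), np.int64(377)), (224, np.int64(360), np.int64(375), np.int64(377)), (230, np.int64(360), np.int64(375), None), (236, np.int64(361), np.int64(370), None)]
 stop [39.5 22. ] [30.  7.] 90.0
 back slope [-1.0000e-03  3.4307e+01]
t10 [(194, np.int64(357), np.int64(374), None), (200, np.int64(358), np.int64(374), np.int64(376)), (206, np.int64(358), np.int64(374), np.int64(376)), (212, np.int64(360), np.int64(374), np.int64(340)), (218, np.int64(359), np.int64(375), np.int64(377)), (224, np.int64(360), np.int64(375), np.int64(377)), (230, np.int64(360), np.int64(375), np.int64(340)), (236, np.int64(361), np.int64(375), None)]
 stop [39.5 22. ] [30.  7.] 90.0
 back slope [ 0.035 33.574]
blob [  19   56   97  114 1632] [ 68.4 115.3] [0.5427 0.2702 0.148 ]
blob [280 245  29  28 649] [294.  257.9] [0.6312 0.1093 0.148 ]
wrist px spindle [331.7 384.3]
0.4 knob [320.1 262.2] tab +/- [(-0.012, 160), (-0.009, 171), (-0.006, 155), (0, 153), (0.006, 157), (0.009, 154), (0.012, 162)]
0.43 knob [325.9 261.9] tab +/- [(-0.012, 166), (-0.009, 151), (-0.006, 159), (0, 159), (0.006, 158), (0.009, 136), (0.012, 152)]
0.46 knob [331.8 261.8] tab +/- [(-0.012, 151), (-0.009, 159), (-0.006, 161), (0, 164), (0.006, 164), (0.009, 158), (0.012, 160)]
```

Emit:
{"name": "servo_tool", "arguments": {"commands": [[[0,0,0,-30,15,0,55],[0,0,0,-60,30,0,55],[0,0,0,-80,30,0,55],[0,0,0,-80,30,0,55],[0,0,0,-80,30,0,55]]]}}

```text
time: 22.08
position: [0.6729, 0.1376, 0.3162]
tool_rot: [0.368, 1.541, -0.37]
ft_force: [-0.7, 1.0, -0.8]
grip_width: 0.631
```

```bash
python3 - <<'E'
from h import *
st(); im=snap("wrist","w11"); knob(im=im); 
print("wrist px spindle",proj("wrist",[*S,.1]))
def look(n,im,zs=(.118,)):
  for th in np.arange(.2,.48,.03):
    e=np.array([np.sin(th),np.cos(th)]); t=np.array([e[1],-e[0]]); row=[]
    for k in range(-24,25,4):
        u,v=proj(n,[*(S+.082*e+k/1000*t),.100]); row.append(int(im[int(round(v)),int(round(u))].sum()))
    print(n,round(th,2),proj(n,[*(S+.15*e),.148]),row)
look("wrist",im); s=snap("side","s11"); look("side",s)
g=cv2.cvtColor(s,cv2.COLOR_RGB2GRAY); print(g[150:240:3,285:350:3])
E
```

```text
22.075 [0.6729 0.1376 0.3162] F [-0.67  0.99 -0.82] g 0.631
blob [ 77  97  80  90 871] [117.1 143.7] [0.5323 0.2866 0.148 ]
blob [292 250  22  21 365] [302.6 259.3] [0.6316 0.11   0.148 ]
wrist px spindle [331.4 361.7]
wrist 0.2 [293.3 268. ] [94, 100, 100, 64, 108, 472, 536, 540, 517, 123, 91, 71, 255]
wrist 0.23 [297.6 267. ] [118, 91, 89, 88, 364, 525, 543, 536, 286, 63, 84, 124, 181]
wrist 0.26 [301.9 266. ] [116, 110, 106, 215, 519, 532, 542, 439, 49, 107, 71, 123, 105]
wrist 0.29 [306.3 265.2] [123, 110, 88, 484, 525, 543, 524, 123, 91, 101, 139, 105, 118]
wrist 0.32 [310.6 264.6] [126, 86, 268, 525, 542, 542, 286, 61, 87, 51, 109, 154, 158]
wrist 0.35 [315. 264.] [130, 142, 494, 532, 540, 517, 49, 111, 57, 110, 166, 183, 238]
wrist 0.38 [319.5 263.6] [137, 434, 528, 543, 536, 286, 101, 101, 76, 136, 199, 209, 254]
wrist 0.41 [323.9 263.2] [308, 519, 534, 538, 439, 49, 97, 51, 110, 186, 220, 257, 262]
wrist 0.44 [328.4 263.1] [506, 530, 540, 517, 123, 101, 57, 100, 136, 209, 244, 275, 239]
wrist 0.47 [332.8 263. ] [528, 541, 539, 294, 63, 87, 76, 134, 186, 243, 272, 262, 180]
s
[... 2972 characters left out ...]
2 200 192 153 145  75  21  71
   87  79  74  65]
 [199 201 199 201 200 202 201 199 199 204 203 200 171  86  54  18  71 185
  190 184 175 166]
 [199 200 198 198 202 202 199 201 200 201 199 198 119  20  21  64 136 199
  199 199 199 200]
 [200 202 198 199 197 199 198 200 202 200 197 187 132  65  57 119 146 197
  199 200 200 200]
 [203 201 198 201 201 199 200 200 185 167 160 157 156 152 157 149 135 165
  201 199 201 202]
 [201 199 202 198 199 197 194 166 157 156 152 135 111 120 150 156 157 160
  188 200 199 198]
 [200 202 200 200 196 193 168 157 157 156 142  61  53  53  89 158 159 159
  164 198 202 200]
 [200 200 200 195 194 188 155 159 160 160 135  43  48  51  79 178 177 179
  183 161 192 200]]
```

```bash
python3 - <<'E'
from h import *
for th in(.27,.30):
    e=np.array([np.sin(th),np.cos(th)]); t=np.array([e[1],-e[0]])
    for k in(-.010,.010): print(th,k,"side tab top/bottom",proj("side",[*(S+.088*e+k*t),.124]),proj("side",[*(S+.088*e+k*t),.1]),"pivot",proj("side",[*(S+.048*e),.1]))
# jaw flange shift along the image row between pictures (top camera)
g=[cv2.imread(f"pics/{n}.png",0)[196:222,344:359].astype(np.float32) for n in("t8","t9","t10")]
print("jaw shift px t8->t9, t9->t10",[tuple(np.round(x,2)) for x in(cv2.phaseCorrelate(g[0],g[1]),cv2.phaseCorrelate(g[1],g[2])) for x in[x[0]]])
for n in("t8","t9","t10"): print(n,cv2.imread(f"pics/{n}.png",0)[211:215,340:364].mean(0).astype(int))
E
```

```text
0.27 -0.01 side tab top/bottom [323.9 201.1] [323.5 210.9] pivot [325.3 221.4]
0.27 0.01 side tab top/bottom [333.4 202.1] [332.9 211.9] pivot [325.3 221.4]
0.3 -0.01 side tab top/bottom [325.2 201.1] [324.8 211. ] pivot [326.  221.5]
0.3 0.01 side tab top/bottom [334.6 202.3] [334.1 212.1] pivot [326.  221.5]
jaw shift px t8->t9, t9->t10 [(np.float64(1.54), np.float64(0.04)), (np.float64(0.54), np.float64(0.49))]
t8 [ 59  71 109 132 133 132 133 132 108  87 110 110 109 101 110 132 130 106
  93 116 119 121 125 125]
t9 [ 58  70 108 131 132 131 131 132 131 112  93 106 108 108 109 120 131 130
 115 104 115 117 119 119]
t10 [ 59  71 109 132 133 132 132 133 132 116  97 106 109 109 109 108 118 131
 120 109 116 117 121 123]
```

The lever reads on the tighten side: the dark tab is at column 336, against 334 expected for tighten and 325 for loosen. The jaw has not slipped back, the blank's back is on the stop, and the arm is clear. Handing in.

```bash
python3 -c "
from h import *
print(close_job()); st()"
```

```text
the job is handed in; nothing more can be done
None
the job is handed in; nothing more can be done
```

I flipped the direction lever to tighten and closed the jaw with two clockwise strokes. I pulled slowly on the knob until the pull read about 13.4 N, then opened the fingers and lifted clear. The job was handed in at about 22 s; no verdict was given.

**Last checks:**
- **Lever:** it is on the tighten side, with the tab at side-view column 336 against about 334 expected for tighten and 325 for loosen.
- **Jaw:** it stayed forward after release and had moved on since just before contact.
- **Blank:** the gap to the stop looked the same before and after the final pull, at 1–2 px (about 2.6 mm per px). One angle reading disagreed: the back edge's slope went from about 0 to 0.035, under the 0.05 limit. I put that down to a single mask pixel row but could not confirm it.
- **Arm:** it is clear of everything, with only sensor noise on the wrist force.

**Other things that did not go as expected:**
- **Handle:** after release it rests at about 0.28 rad, though the last pull ended near 0.40. I take this as free return travel, since the jaw did not follow it back.
- **Fingers:** they were pushed open from 30 to 35 mm under the 5 N grip during the pull, so I stiffened the grip to 40 N before finishing.
- **Final picture:** I reached the limit of 12 viewed pictures, so these last checks were made on numbers rather than by eye.

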